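Build the vacuum-clamp pump's inlet filter tower

TASK

Get the clamping pump's inlet filter ready: lift the loose dust cover off the filter mount and set it upright on the bench, then stack every filter stage that is there on the mount, tallest at the bottom and so on down to the lowest one on top, locking each one with a quarter-turn clockwise right up to its stop. Finally put the cover squarely on top of the finished tower and let go; leave the glue bottle, the wood offcut and the clamp where they are.

Things in the scene. Friction and masses are not known exactly. Their poses are not given: they have to be found in the camera images.
- mount: the filter mount, fixed to the bench: round aluminium pedestal 62 mm across on a 100 mm wide, 12 mm high foot, shoulder 35 mm above the bench. Origin at the centre of its underside on the bench, z up. Hidden under the cover at first; its place and yaw vary.
- mount_top (a point): centre of the mount's shoulder, foot of its bayonet post: a neck 33 mm thick and 13 mm high, slightly tapered at the tip, crossed by one horizontal 6 mm dark steel pin, 48 mm from tip to tip, pin centre 8.5 mm above the shoulder. The pin lies along the mount's own x axis.
- cover: the loose dust cover: steel cap 62 mm across, body 20 mm high, hollow below (52 mm wide, 16 mm deep, 2 mm clearance round the pins), with a black knob 22 mm thick from 20 to 46 mm above its rim. Origin at the centre of its lower rim, z up. No lock: it sits over a post, rim on the shoulder, in any yaw. It starts on the mount.
- tall_stage: tall filter stage, may be absent: grey upright drum, 62 mm across, 62 mm high to its shoulder, 4 thin black band(s) near its top; grip its smooth side in any direction. Origin: centre of underside, z up. On top a bayonet post like the mount's (13 mm high), its pin along the stage's own x axis. Below, a socket 14.5 mm deep with 2 mm clearance: see the stage's top for how it locks.
- medium_stage: medium filter stage, may be absent: grey upright drum, 62 mm across, 50 mm high to its shoulder, 3 thin black band(s) near its top; grip its smooth side in any direction. Origin: centre of underside, z up. On top a bayonet post like the mount's (13 mm high), its pin along the stage's own x axis. Below, a socket 14.5 mm deep with 2 mm clearance: see the stage's top for how it locks.
- short_stage: short filter stage, may be absent: grey upright drum, 62 mm across, 38 mm high to its shoulder, 2 thin black band(s) near its top; grip its smooth side in any direction. Origin: centre of underside, z up. On top a bayonet post like the mount's (13 mm high), its pin along the stage's own x axis. Below, a socket 14.5 mm deep with 2 mm clearance: see the stage's top for how it locks.
- flat_stage: flat filter stage, may be absent: grey upright drum, 62 mm across, 26 mm high to its shoulder, 1 thin black band(s) near its top; grip its smooth side in any direction. Origin: centre of underside, z up. On top a bayonet post like the mount's (13 mm high), its pin along the stage's own x axis. Below, a socket 14.5 mm deep with 2 mm clearance: see the stage's top for how it locks.
- tall_stage_top (a point): centre of the tall stage's upper shoulder, foot of its post. To fit a stage on a post: hold its own pin at right angles to the pin below (within 25 degrees; half turns are alike), lower 13 mm till its rim rests on the shoulder, then turn it CLOCKWISE seen from above a quarter-turn to a hard stop: both pins parallel, locked. Anticlockwise never locks. It turns easily; do not force the stop.
- medium_stage_top (a point): centre of the medium stage's upper shoulder, foot of its post. To fit a stage on a post: hold its own pin at right angles to the pin below (within 25 degrees; half turns are alike), lower 13 mm till its rim rests on the shoulder, then turn it CLOCKWISE seen from above a quarter-turn to a hard stop: both pins parallel, locked. Anticlockwise never locks. It turns easily; do not force the stop.
- short_stage_top (a point): centre of the short stage's upper shoulder, foot of its post. To fit a stage on a post: hold its own pin at right angles to the pin below (within 25 degrees; half turns are alike), lower 13 mm till its rim rests on the shoulder, then turn it CLOCKWISE seen from above a quarter-turn to a hard stop: both pins parallel, locked. Anticlockwise never locks. It turns easily; do not force the stop.
- flat_stage_top (a point): centre of the flat stage's upper shoulder, foot of its post. To fit a stage on a post: hold its own pin at right angles to the pin below (within 25 degrees; half turns are alike), lower 13 mm till its rim rests on the shoulder, then turn it CLOCKWISE seen from above a quarter-turn to a hard stop: both pins parallel, locked. Anticlockwise never locks. It turns easily; do not force the stop.
- glue_bottle: bystander: white glue bottle with a red nozzle, 62 mm across, 127 mm high, origin under its centre; leave alone
- offcut: bystander: pale wood offcut 160 x 55 x 32 mm, origin under its centre, long side along x; leave alone
- f_clamp: bystander: steel bar clamp lying flat, 320 mm long along its x, 24 mm high, origin under the middle of its bar; leave alone
There are look-alikes about, which are no part of the job. Leave any orange look-alike of the cover alone.

How it is judged:
On the way, in this order (a step that is already met when the one before it is completed fails the run):
1. the cover is off the mount and stands upright on the bench (horizontal distance between cover and mount above 0.08 m and height (world z) of cover below 0.006 m and angle between cover's own z axis and vertical below 0.1 rad), for 0.2 s.
2. every stage present is on the tower in order of size, seated and locked, before the cover goes on (horizontal distance between each of tall_stage, medium_stage, short_stage, flat_stage and mount below 0.008 m and angle between the x axis of each of tall_stage, medium_stage, short_stage, flat_stage and the x axis of mount, either way round below 0.3 rad and angle between each of tall_stage, medium_stage, short_stage, flat_stage's own z axis and vertical below 0.08 rad and height (world z) of tall_stage between 0.0325 and 0.0375 m and (height (world z) of medium_stage between 0.0325 and 0.0375 m or height (world z) of medium_stage between 0.0945 and 0.0995 m) and (height (world z) of short_stage between 0.0825 and 0.0875 m or height (world z) of short_stage between 0.0945 and 0.0995 m or height (world z) of short_stage between 0.1445 and 0.1495 m) and (height (world z) of flat_stage between 0.1205 and 0.1255 m or height (world z) of flat_stage between 0.1325 and 0.1375 m or height (world z) of flat_stage between 0.1445 and 0.1495 m or height (world z) of flat_stage between 0.1825 and 0.1875 m) and z of each of medium_stage, short_stage, flat_stage in the frame of tall_stage above 0.058 m and z of each of short_stage, flat_stage in the frame of medium_stage above 0.046 m and z of flat_stage in the frame of short_stage above 0.034 m and horizontal distance between cover and mount above 0.05 m), for 0.2 s.
At the end, for the whole second after the job is handed in: every stage present stands on the mount's axis within 8 mm, tallest lowest, at its seated height within 2.5 mm, upright, its pin parallel to the mount's within 0.3 rad (locked); the cover sits at rest on the top stage's shoulder (height within 2.5 mm), within 10 mm of the axis and upright (horizontal distance between each of tall_stage, medium_stage, short_stage, flat_stage and mount below 0.008 m and angle between the x axis of each of tall_stage, medium_stage, short_stage, flat_stage and the x axis of mount, either way round below 0.3 rad and angle between each of tall_stage, medium_stage, short_stage, flat_stage's own z axis and vertical below 0.08 rad and height (world z) of tall_stage between 0.0325 and 0.0375 m and (height (world z) of medium_stage between 0.0325 and 0.0375 m or height (world z) of medium_stage between 0.0945 and 0.0995 m) and (height (world z) of short_stage between 0.0825 and 0.0875 m or height (world z) of short_stage between 0.0945 and 0.0995 m or height (world z) of short_stage between 0.1445 and 0.1495 m) and (height (world z) of flat_stage between 0.1205 and 0.1255 m or height (world z) of flat_stage between 0.1325 and 0.1375 m or height (world z) of flat_stage between 0.1445 and 0.1495 m or height (world z) of flat_stage between 0.1825 and 0.1875 m) and z of each of medium_stage, short_stage, flat_stage, cover in the frame of tall_stage above 0.058 m and z of each of short_stage, flat_stage, cover in the frame of medium_stage above 0.046 m and z of each of flat_stage, cover in the frame of short_stage above 0.034 m and horizontal distance between cover and mount below 0.01 m and angle between cover's own z axis and vertical below 0.1 rad and linear speed of cover below 0.02 m/s and (height (world z) of cover between 0.1465 and 0.1515 m or height (world z) of cover between 0.1585 and 0.1635 m or height (world z) of cover between 0.1705 and 0.1755 m or height (world z) of cover between 0.1825 and 0.1875 m or height (world z) of cover between 0.2085 and 0.2135 m) and z of cover in the frame of flat_stage above 0.022 m); the robot touches nothing.
It fails at once if the glue bottle is moved by more than 30 mm (distance of glue_bottle from where it was at the start of the episode above 0.03 m).
It fails at once if the offcut is moved by more than 30 mm (distance of offcut from where it was at the start of the episode above 0.03 m).
It fails at once if the f clamp is moved by more than 30 mm (distance of f_clamp from where it was at the start of the episode above 0.03 m).
Of tall_stage, medium_stage, short_stage, flat_stage only 3 to 4 are there at a start; the rules pass over those that are not, and their reading is None.
At some moment in a run one of tall_stage, medium_stage, short_stage, flat_stage, cover may be knocked a few centimetres aside while the robot is not near it.
It also fails if it takes over 210 s, if anything falls off the work surface, if the arm or the gripper's body presses on something with over 40 N, if the wrist force passes 120 N, or if a joint passes its speed limit or range.

ROBOT

A 6-joint arm with a two-finger parallel gripper is mounted at the origin on the work surface. World frame = base frame: x ahead of the robot, y to its left, z up, the work surface at z = 0. Lengths are in m, angles in rad, forces in N, time in s.
With the tool pointing down it reaches from about 0.225 to 0.875 m from the base axis. Payload 3.4 kg.
Tool frame: the origin (TCP) lies midway between the tips of the shut fingers; the grasp point (between the pads) lies 19 mm behind it; z points along the fingers, y is the line along which they close (so a half turn about z gives the same grasp; the last joint's range is limited). The gripper opens to 85 mm and grips with 20 to 120 N. Pads are 22 mm wide; open, the fingers measure 114 mm over their backs; the gripper's body (76 mm by 85 mm) begins 54 mm behind the grasp point. The pads swing forward as they close: fully open they stand 13 mm farther back than shut.
Start: joints at [1.059, 0.276, 1.505, -0, 1.361, -0.121], TCP at [0.219, 0.532, 0.231] pointing down, gripper open.
Joint ranges: [-2.89, 2.89], [-0.75, 2.08], [0.22, 2.7], [-1.18, 4.32], [0.11, 2.71], [-2.7, 2.7]. Speed limits (rad/s): [2.57, 2.57, 3.14, 3.14, 3.14, 3.14].

INTERFACE

Orientations are given as a unit quaternion [x, y, z, w].
In Python, from bench import state, cams, order gives the robot as it stands.
- The arm moves only by the shell command python3 -m crank 'ROWS' [FORCE]. ROWS is JSON, a list of rows, each a list of 7 numbers: the shift along the world's x, y, z in m, then the turn, a rotation vector about the world's x, y, z in degrees, then the finger opening in m, from 0 to 0.0854. A call has 1 to 12 rows; each row shifts and turns the commanded pose from where the row before left it; what a row does not reach is not made up. A row lasts 1/8 s, in which the tool goes at most 62.5 mm and 10.7 degrees, less where a joint would pass 70% of its speed; a pose out of reach is approached as far as the arm can. A call is refused whole if a number of a shift passes 0.0625 or a number of a turn 10.7, either way. A call with a gripper value outside its range is refused whole. The fingers move at their own pace and stop on an object; FORCE is the grip in N (left out, the last holds). Time passes only in rows, so rows that do not move let the fingers close. It gives the time, the measured TCP pose, the force, the opening and the grip force at its end, in the units of the state.
- state(): the state, without advancing time (a new reading comes with each control period).
- cams.grab_frame(name): name is "side" or "top" or "wrist"; returns (picture, depth): 384x512x3 uint8, red, green, blue; 384x512 float32, m along the optical axis (not along the pixel's ray), 0 where there is no reading.
- cams.get_calibration(name): a dict with "fx", "fy", "cx", "cy" (pixels), "eye" and "attitude" of the camera in the world; the wrist camera has in their place "mount" (4x4, takes a point from camera to tool coordinates, whose origin is the TCP and whose axes are the flange's). Camera axes: x right, y down, z forward; pixel columns grow to the right and rows downward; lengths in m; the calibration is good to about 2 mm. A picture is of the moment at which its call begins: read the wrist's pose just before it. get_calibration takes no time and is no camera call.
- order.close_job(): hands the job in; it is judged then, once.
Trained networks look in the newest picture that a camera, given by its name, has taken for a name from the list of things; names that differ only in an ending like _2 or _b are one class to them, and where a whole thing is asked for, a point or a joint stands for the part that bears it (a point fixed in the world has none). Each returns a list of dicts, best first, with "p" (0 to 1); they miss things now and then, are a little off and sometimes report something else, mostly with a low value. They report only what shows in the picture. A call takes as long as a camera call. They do not tell look-alikes from the thing itself.
- cams.spot_in(camera, query): "point" ([x, y, z] in m, in the coordinates of the camera as it stood for that picture, good to about 4 mm: the middle of the surface that is visible of it).
- cams.regions_of(camera, query): "pixels" (384x512 bool, what is visible of it).
- cams.mark_of(camera, query): "point" ([x, y, z] in m, in the coordinates of the camera as it stood for that picture, good to about 4 mm: a listed point, or the origin of a listed thing).
The state is a dict: "t": time; "joint_positions": joint angles; "qd": joint speeds; "effort": joint torques, N m; "tcp_pos": TCP position; "orientation": TCP orientation; "wrist_force": force on the tool from outside, world axes, zero at the start; "wrist_torque": the same for the moment, N m; "finger_gap": finger opening in m; "gripper_force": force on a finger pad.
Only numpy, scipy, OpenCV 4.12 (cv2) and the standard library are available. Lean on these libraries where they do the work, as an engineer would, in place of code of your own. Each camera call takes 0.05 s, during which the arm holds its last target. There are 200 camera calls.

## Working session

There is one attempt and no reset: what is moved stays moved. The work goes in short steps, Python scripts to look and compute and a shell command to move; the robot and the scene stay as the last step left them, time stands still between calls to the robot, and variables do not carry over. Pictures are saved under pics/ and viewed, at most 17 in all, crops included, and the job is handed in when it is done.

```bash
ls; mkdir -p pics; cat > h.py <<'E'
from bench import state,cams,order
import numpy as np,cv2
from scipy.spatial.transform import Rotation as R
def T(cam):
    c=cams.get_calibration(cam)
    if cam=='wrist':
        s=state();M=np.eye(4);M[:3,:3]=R.from_quat(s['orientation']).as_matrix();M[:3,3]=s['tcp_pos']
        return M@np.array(c['mount']),c
    M=np.eye(4);a=np.array(c['attitude']);M[:3,:3]=a if a.shape==(3,3) else R.from_quat(a).as_matrix();M[:3,3]=c['eye'];return M,c
def w(M,p): return (M@np.append(p,1))[:3]
def cloud(M,c,d):
    v,u=np.mgrid[:d.shape[0],:d.shape[1]]
    P=np.stack([(u-c['cx'])/c['fx']*d,(v-c['cy'])/c['fy']*d,d],-1)
    return P@M[:3,:3].T+M[:3,3]
def px(M,c,p):
    q=np.linalg.inv(M)@np.append(p,1);return c['cx']+c['fx']*q[0]/q[2],c['cy']+c['fy']*q[1]/q[2]
def save(n,im): cv2.imwrite('pics/'+n+'.png',im[...,::-1])
E
python3 - <<'E'
from h import *
print(state()); print(cams.get_calibration('top'),cams.get_calibration('wrist'))
for cam in ['top','side']:
    M,c=T(cam);im,d=cams.grab_frame(cam);save(cam+'0',im)
    for q in ['mount','cover','tall_stage','medium_stage','short_stage','flat_stage','glue_bottle','offcut','f_clamp']:
        for r in cams.mark_of(cam,q):
            p=w(M,r['point']);print(cam,q,round(r['p'],2),p.round(3),np.round(px(M,c,p)))
E
```

```text
pics
{'t': 0.0, 'joint_positions': array([ 1.05898156e+00,  2.76570275e-01,  1.50616876e+00, -7.41794164e-06,
        1.36070325e+00, -1.21000168e-01]), 'qd': array([ 0.00251325, -0.00036885,  0.00042925,  0.0009914 , -0.00144579,
        0.00107003]), 'effort': array([-7.78615340e-04, -4.16770577e+01, -2.45801461e+01, -6.48999753e-05,
        1.08499537e-02,  1.78137901e-05]), 'tcp_pos': array([0.21877737, 0.53115775, 0.23043962]), 'orientation': array([ 1.94165255e-01,  9.80968398e-01, -8.80035962e-04, -2.84313861e-04]), 'wrist_force': array([-0.45090696, -0.06455593,  0.32218393]), 'wrist_torque': array([ 0.0042276 , -0.06044655, -0.04791542]), 'gripper_force': 0.0, 'finger_gap': 0.08523053412800609}
{'fx': 369.2586995800612, 'fy': 369.2586995800612, 'cx': 253.10026263379902, 'cy': 187.81197128256775, 'eye': array([ 0.50043496, -0.0617259 ,  1.19084831]), 'attitude': array([-0.69643262,  0.71701116, -0.01912671,  0.02260034])} {'fx': 299.5256223377076, 'fy': 299.5256223377076, 'cx': 253.0985470000817, 'cy': 193.00254243996815, 'mount': array([[-9.88186943e-04, -9.61030928e-01, -2.
[... 767 characters left out ...]
]
top offcut 0.94 [ 0.41  -0.424 -0.004] [369. 234.]
top f_clamp 0.77 [ 0.772 -0.115  0.001] [269. 126.]
side mount 0.91 [ 0.635 -0.033  0.001] [275. 208.]
side cover 0.76 [ 0.658  0.115 -0.001] [275. 181.]
side cover 0.49 [ 0.636 -0.035  0.038] [276. 199.]
side tall_stage 0.57 [0.628 0.293 0.003] [260. 154.]
side medium_stage 0.88 [ 0.462  0.225 -0.001] [217. 168.]
side short_stage 0.79 [ 0.449 -0.196  0.003] [219. 249.]
side flat_stage 0.26 [ 0.635 -0.036  0.004] [275. 207.]
side glue_bottle 0.73 [ 0.737  0.192 -0.   ] [293. 167.]
side glue_bottle 0.53 [ 0.461  0.224 -0.002] [217. 168.]
side offcut 0.66 [ 0.409 -0.426  0.   ] [207. 321.]
side f_clamp 0.57 [ 0.776 -0.115 -0.   ] [325. 221.]
```

View pics/top0.png

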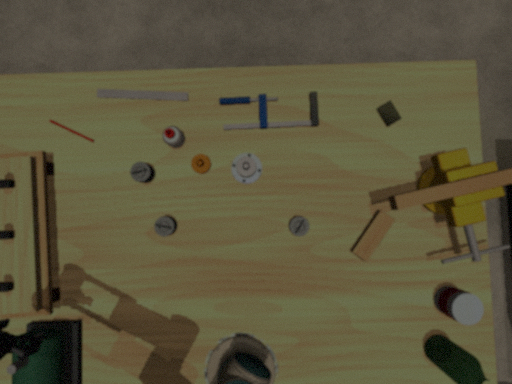

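View pics/side0.png

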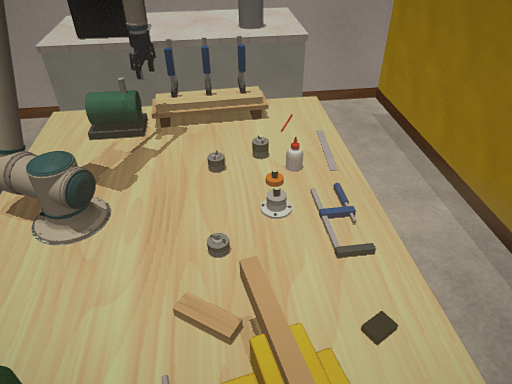

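Top picture: steel cover on the mount at (246,168), orange look-alike at (201,163), grey drums at (142,172), (165,225) and (298,225), glue bottle (174,136). The look-alikes for the cover are (201,163) (orange, wrong) and (246,168) (steel, mine). No fourth stage is visible. Next I check heights and one close crop.

```bash
python3 - <<'E'
from h import *
tiles=[]
cs={'A':(.629,.287),'B':(.461,.223),'C':(.448,-.195),'cov':(.636,-.035),'or':(.656,.113)}
for cam in ['top','side']:
    M,c=T(cam);im,d=cams.grab_frame(cam);P=cloud(M,c,d);row=[]
    for n,(x,y) in cs.items():
        m=(np.hypot(P[...,0]-x,P[...,1]-y)<.042)&(P[...,2]>.012)&(d>0)
        z=P[m][:,2];Q=P[m]
        zt=z.max();print(cam,n,m.sum(),'z pct',np.percentile(z,[10,30,50,70,90,99]).round(3),'xy mid',((Q.min(0)+Q.max(0))/2)[:2].round(3))
        u,v=np.array(px(M,c,(x,y,.04))).astype(int)
        row.append(cv2.resize(im[v-22:v+22,u-22:u+22],(158,158),interpolation=cv2.INTER_CUBIC))
    tiles.append(np.hstack(row))
save('crop1',np.vstack(tiles))
E
```

```text
top A 392 z pct [0.036 0.059 0.061 0.063 0.072 0.075] xy mid [0.628 0.288]
top B 358 z pct [0.042 0.048 0.05  0.051 0.059 0.063] xy mid [0.46  0.219]
top C 322 z pct [0.035 0.037 0.038 0.04  0.048 0.053] xy mid [ 0.447 -0.197]
top cov 377 z pct [0.014 0.053 0.054 0.056 0.058 0.081] xy mid [ 0.636 -0.035]
top or 296 z pct [0.016 0.018 0.02  0.021 0.023 0.046] xy mid [0.654 0.107]
side A 288 z pct [0.022 0.036 0.053 0.061 0.068 0.075] xy mid [0.63  0.286]
side B 275 z pct [0.02  0.034 0.047 0.05  0.057 0.063] xy mid [0.46 0.22]
side C 415 z pct [0.02  0.034 0.038 0.039 0.048 0.051] xy mid [ 0.448 -0.196]
side cov 421 z pct [0.016 0.034 0.051 0.055 0.064 0.081] xy mid [ 0.636 -0.039]
side or 177 z pct [0.016 0.018 0.02  0.021 0.037 0.045] xy mid [0.656 0.108]
```

View pics/crop1.png

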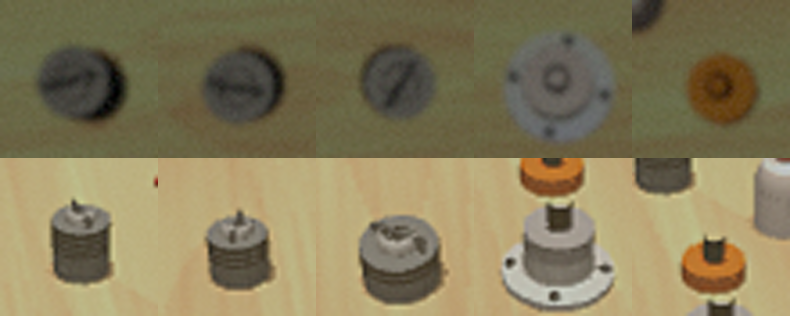

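Side/top depths give shoulders at 62, 50 and 38 mm. So A is tall, B is medium, C is short and flat is absent. The crop shows the steel cover on the mount. Moving above it now.

```bash
python3 -m crank '[[0.035,-0.047,0,0,0,0,0.085],[0.035,-0.047,0,0,0,0,0.085],[0.035,-0.047,0,0,0,0,0.085],[0.035,-0.047,0,0,0,0,0.085],[0.035,-0.047,0,0,0,0,0.085],[0.035,-0.047,0,0,0,0,0.085],[0.035,-0.047,0,0,0,0,0.06],[0.035,-0.047,0,0,0,0,0.06],[0.035,-0.047,0,0,0,0,0.06],[0.035,-0.047,0,0,0,0,0.06],[0.035,-0.047,0,0,0,0,0.06],[0.032,-0.05,0,0,0,0,0.06]]' 40
python3 - <<'E'
from h import *
M,c=T('wrist');im,d=cams.grab_frame('wrist');save('w1',im)
print(state()['joint_positions'].round(3))
for q in ['cover','mount']:
    for r in cams.mark_of('wrist',q): print(q,r['p'],w(M,r['point']).round(4))
P=cloud(M,c,d)
for lo,hi in [(.05,.060),(.075,.09),(.008,.018)]:
    m=(np.hypot(P[...,0]-.636,P[...,1]+.036)<.06)&(P[...,2]>lo)&(P[...,2]<hi)&(d>0)
    Q=P[m];print(lo,m.sum(),np.median(Q[:,2]).round(4),Q[:,:2].min(0).round(4),Q[:,:2].max(0).round(4),((Q.min(0)+Q.max(0))/2).round(4))
E
```

```text
t: 2.6
tcp_pos: [0.6372, -0.0369, 0.2313]
orientation: [0.194, 0.981, 0.0, 0.0]
wrist_force: [0.4, 0.3, 0.3]
finger_gap: 0.06
gripper_force: 0.0
[-0.174  0.377  1.356 -0.007  1.403 -1.349]
cover 0.97 [ 0.6527  0.1106 -0.0019]
cover 0.77 [ 0.6348 -0.0353  0.0361]
0.05 2316 0.0552 [ 0.6058 -0.0666] [ 0.668  -0.0049] [ 0.6369 -0.0357  0.0541]
0.075 125 0.0802 [ 0.6261 -0.0465] [ 0.6477 -0.0254] [ 0.6369 -0.036   0.0789]
0.008 2193 0.01 [ 0.5872 -0.0856] [0.6862 0.0134] [ 0.6367 -0.0361  0.0129]
```

View pics/w1.png

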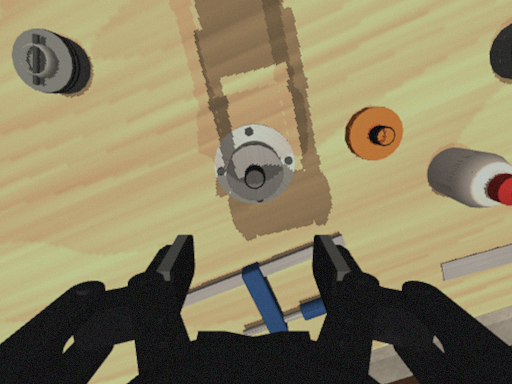

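Cover axis measured at (0.6369,-0.0359), knob top at 80 mm, matching the description. The picture shows the steel cover at (255,165) and the orange one at (375,133). Taking the knob.

```bash
python3 -m crank '[[0,0.001,-0.06,0,0,0,0.06],[0,0,-0.06,0,0,0,0.06],[0,0,-0.045,0,0,0,0.06],[0,0,-0.008,0,0,0,0.06],[0,0,0,0,0,0,0.06],[0,0,0,0,0,0,0],[0,0,0,0,0,0,0],[0,0,0,0,0,0,0],[0,0,0,0,0,0,0],[0,0,0,0,0,0,0],[0,0,0.005,0,0,0,0]]' 50
```

```text
t: 4.12
tcp_pos: [0.636, -0.0344, 0.0639]
orientation: [0.194, 0.981, 0.0, 0.0]
wrist_force: [-0.7, 0.4, -1.8]
finger_gap: 0.0202
gripper_force: 49.0
```

```bash
python3 -m crank '[[0,0,0.02,0,0,0,0],[0,0,0.03,0,0,0,0],[-0.042,0.018,0,0,0,0,0],[-0.042,0.019,0,0,0,0,0],[-0.042,0.019,0,0,0,0,0],[0,0,-0.04,0,0,0,0],[0,0,-0.03,0,0,0,0],[0,0,-0.013,0,0,0,0],[0,0,-0.006,0,0,0,0],[0,0,0,0,0,0,0]]'; python3 - <<'E'
from h import *
print(state()['wrist_force'])
im,d=cams.grab_frame('side');M,c=T('side')
for r in cams.mark_of('side','cover'): print(r['p'],w(M,r['point']))
u,v=map(int,px(M,c,(.56,0,.03)));save('s2',cv2.resize(im[v-60:v+60,u-80:u+80],(640,480),interpolation=cv2.INTER_CUBIC))
E
```

```text
t: 5.38
tcp_pos: [0.5093, 0.0217, 0.0256]
orientation: [0.194, 0.981, -0.0, -0.001]
wrist_force: [-3.9, 0.9, 5.9]
finger_gap: 0.0201
gripper_force: 49.7
[-3.88562157  0.87960566  5.86629528]
0.75 [0.6561638  0.10991284 0.00143388]
0.69 [0.50559351 0.01868856 0.00176214]
0.21 [6.29478628e-01 2.94406076e-01 1.19839535e-04]
```

View pics/s2.png

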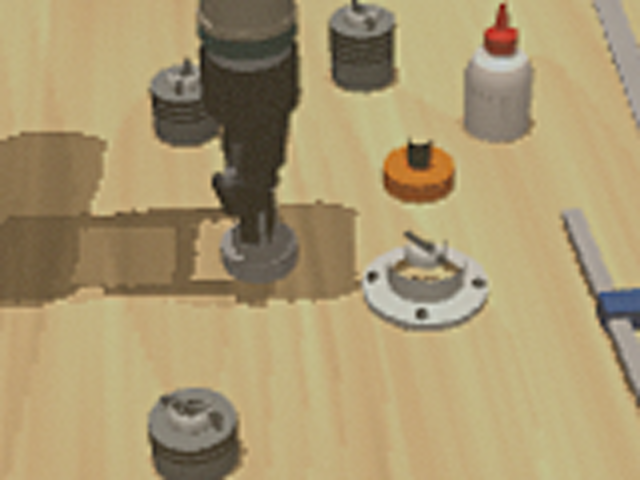

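Cover rests on the bench at (258,250), upright, and the mount's pin is bare. Releasing, rising and measuring the mount pin.

```bash
python3 -m crank '[[0,0,0,0,0,0,0.06],[0,0,0,0,0,0,0.06],[0,0,0.03,0,0,0,0.06],[0.02,0,0.06,0,0,0,0.085],[0.04,-0.02,0.04,0,0,0,0.085],[0.04,-0.02,0.04,0,0,0,0.085],[0.026,-0.016,0.03,0,0,0,0.085],[0,0,0,0,0,0,0.085]]'
cat >> h.py <<'E'
def pin(P,d,x,y,zs,tag=None):
    "pin tips: points above shoulder zs, outside neck radius 18 and inside 26"
    for _ in range(2):
        s=(np.hypot(P[...,0]-x,P[...,1]-y)<.036)&(abs(P[...,2]-zs)<.004)&(d>0);Q=P[s][:,:2]
        (x,y),r=cv2.minEnclosingCircle(Q.astype(np.float32))
    rr=np.hypot(P[...,0]-x,P[...,1]-y)
    m=(rr>.0185)&(rr<.027)&(P[...,2]>zs+.006)&(P[...,2]<zs+.02)&(d>0)
    Q=P[m];a=np.arctan2(Q[:,1]-y,Q[:,0]-x)
    z=np.exp(2j*a).mean() if len(a) else 0
    print(tag,'c',round(x,4),round(y,4),'r',round(r,4),'zsh',np.median(P[s][:,2]).round(4),'pin deg',np.degrees(np.angle(z)/2).round(1),'conc',abs(z).round(2),'n',m.sum(), 'tips',(np.cos(a)>0).sum())
E
python3 - <<'E'
from h import *
M,c=T('wrist');im,d=cams.grab_frame('wrist');save('w3',im);P=cloud(M,c,d)
pin(P,d,.6369,-.0359,.035,'mount')
pin(P,d,.448,-.196,.038,'short')
print(state()['tcp_pos'])
for r in cams.mark_of('wrist','cover'): print(r['p'],w(M,r['point']))
E
```

```text
t: 6.48
tcp_pos: [0.6392, -0.0359, 0.2261]
orientation: [0.195, 0.981, 0.0, 0.003]
wrist_force: [-1.4, 1.0, -0.1]
finger_gap: 0.0852
gripper_force: 0.0
mount c 0.6203 -0.0246 r 0.0236 zsh 0.0343 pin deg -40.3 conc 0.58 n 91 tips 91
short c 0.4466 -0.1954 r 0.0317 zsh 0.0383 pin deg -34.1 conc 0.99 n 89 tips 46
[ 0.63641457 -0.03471838  0.2239212 ]
0.95 [ 0.65235881  0.10739564 -0.00219344]
0.75 [ 0.50794075  0.02277236 -0.00148968]
0.41 [ 0.63355839 -0.03739355  0.0334898 ]
```

View pics/w3.png

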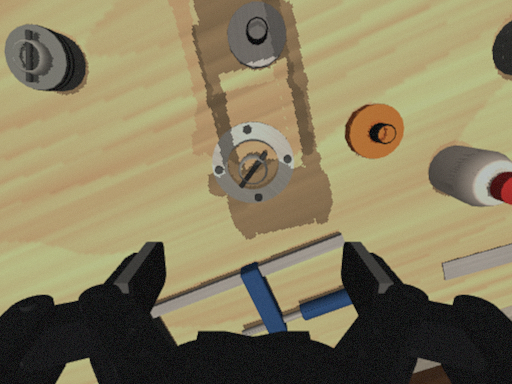

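The picture shows the mount pin running from about (240,188) to (267,153). The shoulder depth is patchy there, so I project those pixels onto the pin's height.

```bash
python3 - <<'E'
from h import *
M,c=T('wrist');im,d=cams.grab_frame('wrist');P=cloud(M,c,d)
def ray(u,v,z):
    r=M[:3,:3]@np.array([(u-c['cx'])/c['fx'],(v-c['cy'])/c['fy'],1]);e=M[:3,3];return e+r*(z-e[2])/r[2]
v,u=np.mgrid[:384,:512];g=im.max(-1)
W=np.array([ray(a,b,.0435)[:2] for a,b in zip(u[130:210,210:300].ravel(),v[130:210,210:300].ravel())])
gg=g[130:210,210:300].ravel()
m=(gg<75)&(np.hypot(*(W-[.6369,-.0359]).T)<.026)
Q=W[m];mu=Q.mean(0);s,V=np.linalg.eigh(np.cov((Q-mu).T));print(m.sum(),mu,np.sqrt(s),np.degrees(np.arctan2(V[1,1],V[0,1])))
a,b=ray(240,188,.0435),ray(267,153,.0435);print(a,b,np.linalg.norm(a-b),np.degrees(np.arctan2(*(a-b)[1::-1])))
m=(np.hypot(P[...,0]-.6369,P[...,1]+.0359)<.06)&(P[...,2]>.008)&(P[...,2]<.018)&(d>0);Q=P[m];print(((Q.min(0)+Q.max(0))/2))
E
```

```text
207 [ 0.63623593 -0.03603421] [0.00188164 0.01388184] 121.63740410655177
[ 0.64343742 -0.05463529  0.0435    ] [ 0.6186703  -0.01241461  0.0435    ] 0.04894890903925999 -59.603642092143936
[ 0.63690771 -0.0360354   0.01280613]
```

```bash
python3 -m crank '[[0,0.05,0.02,0,0,0,0.085],[0,0.055,0.01,0,0,0,0.085],[-0.001,0.055,0,0,0,0,0.085],[-0.002,0.055,0,0,0,0,0.085],[-0.002,0.055,0,0,0,0,0.085],[-0.002,0.053,0,0,0,0,0.085],[0,0,0,0,0,0,0.085],[0,0,0,0,0,0,0.085]]'
python3 - <<'E'
from h import *
print(state()['tcp_pos'],state()['joint_positions'][[0,5]])
M,c=T('wrist');im,d=cams.grab_frame('wrist');save('w4',im);P=cloud(M,c,d)
pin(P,d,.629,.287,.062,'tall')
pin(P,d,.461,.223,.050,'med')
E
```

```text
t: 7.62
tcp_pos: [0.6273, 0.2884, 0.2523]
orientation: [0.194, 0.981, -0.001, -0.001]
wrist_force: [0.8, -0.4, -0.1]
finger_gap: 0.0847
gripper_force: 0.0
[0.62729606 0.28841808 0.2522716 ] [ 0.33070151 -0.85047087]
tall c 0.6292 0.2911 r 0.0313 zsh 0.0623 pin deg -76.4 conc 0.99 n 53 tips 26
med c 0.4595 0.223 r 0.0315 zsh 0.0503 pin deg 76.7 conc 0.99 n 70 tips 36
```

View pics/w4.png

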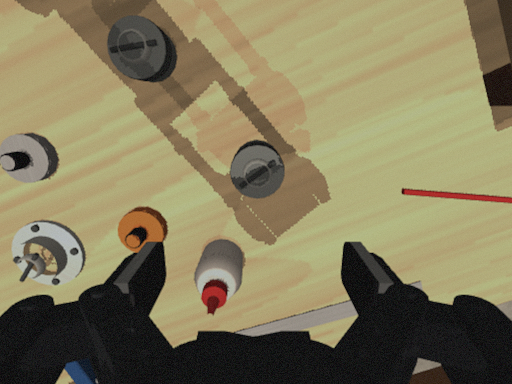

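Tall stage at pixel (257,172), pin −76°; medium at (138,47), pin 77°. Grasping the tall one.

```bash
python3 -m crank '[[0.002,0.003,-0.06,0,0,0,0.085],[0,0,-0.06,0,0,0,0.085],[0,0,-0.06,0,0,0,0.085],[0,0,-0.055,0,0,0,0.085],[0,0,-0.014,0,0,0,0.085],[0,0,0,0,0,0,0.085],[0,0,0,0,0,0,0.04],[0,0,0,0,0,0,0.04],[0,0,0,0,0,0,0.04],[0,0,0,0,0,0,0.04],[0,0,0,0,0,0,0.04]]' 60
```

```text
t: 9.05
tcp_pos: [0.6321, 0.2912, 0.0066]
orientation: [0.194, 0.981, 0.0, 0.001]
wrist_force: [0.3, -1.6, 7.3]
finger_gap: 0.0612
gripper_force: 57.6
```

```bash
python3 -m crank '[[0,0,0.02,0,0,0,0.04],[0,0,0.06,0,0,0,0.04],[0,0,0.06,0,0,0,0.04],[0,-0.05,0.01,0,0,-10.4,0.04],[0.001,-0.055,0,0,0,-10.4,0.04],[0.001,-0.055,0,0,0,-10.4,0.04],[0.001,-0.055,0,0,0,-10.4,0.04],[0.001,-0.055,0,0,0,-10.4,0.04],[0.001,-0.055,0,0,0,-10.4,0.04],[0,0,0,0,0,-10.4,0.04],[0,0,0,0,0,0,0.04],[0,0,0,0,0,0,0.04]]'
cat >> h.py <<'E'
def yaw(): return np.degrees(np.arctan2(*R.from_quat(state()['orientation']).as_matrix()[[1,0],1]))
E
python3 - <<'E'
from h import *
s=state();print(s['tcp_pos'],s['joint_positions'][[0,5]],yaw(),s['wrist_force'])
M,c=T('wrist');im,d=cams.grab_frame('wrist');save('w5',im);P=cloud(M,c,d)
x,y,z=s['tcp_pos'];pin(P,d,x,y,z+.057,'held')
for r in cams.mark_of('wrist','tall_stage_top'): print(r['p'],w(M,r['point'])-s['tcp_pos'])
E
```

```text
t: 10.55
tcp_pos: [0.6356, -0.0327, 0.1545]
orientation: [0.737, 0.676, 0.0, -0.0]
wrist_force: [0.2, -0.2, -1.1]
finger_gap: 0.0606
gripper_force: 58.5
[ 0.63559762 -0.03268071  0.15449986] [-0.16078313 -0.0734831 ] -5.0070182145217785 [ 0.18493766 -0.24974899 -1.08337455]
held c 0.6366 -0.0216 r 0.0361 zsh 0.2102 pin deg -3.2 conc 0.92 n 1055 tips 608
0.65 [0.00209149 0.00260947 0.05829192]
```

View pics/w5.png

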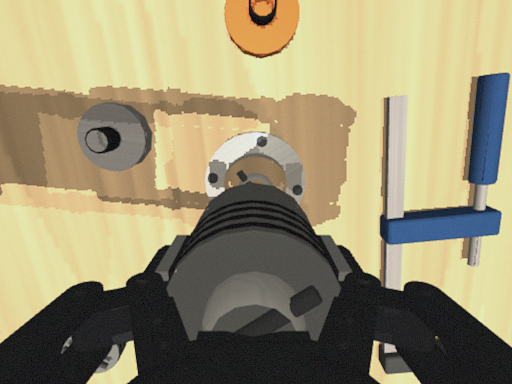

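Held stage is about 2.7 mm forward of the TCP along tool x (grasp reading and network agree), with its pin at 31° as wanted. The bare mount sits at (255,175) in the picture. Lowering in steps.

```bash
python3 -m crank '[[0.001,-0.006,-0.04,0,0,0,0.04],[0,0,-0.04,0,0,0,0.04],[0,0,-0.008,0,0,0,0.04],[0,0,0,0,0,0,0.04],[0,0,0,0,0,0,0.04]]'
```

```text
t: 11.28
tcp_pos: [0.6384, -0.0393, 0.0685]
orientation: [0.738, 0.675, 0.001, 0.001]
wrist_force: [-0.5, -0.3, -2.2]
finger_gap: 0.0609
gripper_force: 58.6
```

```bash
python3 -m crank '[[-0.001,0,-0.01,0,0,0,0.04],[0,0,-0.007,0,0,0,0.04],[0,0,-0.005,0,0,0,0.04],[0,0,0,0,0,0,0.04]]'
```

```text
t: 11.78
tcp_pos: [0.6355, -0.0393, 0.044]
orientation: [0.738, 0.674, -0.0, -0.0]
wrist_force: [-0.2, 0.1, -2.3]
finger_gap: 0.0609
gripper_force: 58.3
```

```bash
python3 -m crank '[[0,0,-0.003,0,0,0,0.04],[0,0,0,0,0,0,0.04]]'; python3 -m crank '[[0,0,-0.002,0,0,0,0.04],[0,0,0,0,0,0,0.04]]'
```

```text
t: 12.02
tcp_pos: [0.636, -0.0394, 0.0417]
orientation: [0.738, 0.674, 0.0, 0.0]
wrist_force: [0.7, -0.2, 0.0]
finger_gap: 0.0609
gripper_force: 59.2
t: 12.28
tcp_pos: [0.6361, -0.0393, 0.0416]
orientation: [0.738, 0.674, 0.0, 0.001]
wrist_force: [-2.7, 0.5, 5.8]
finger_gap: 0.0609
gripper_force: 59.4
```

Seated at the right height. Turning clockwise.

```bash
python3 -m crank '[[0,0.0003,0,0,0,-10.4,0.04],[-0.0003,0.0003,0,0,0,-10.4,0.04],[-0.0003,0.0003,0,0,0,-10.4,0.04],[-0.0003,0.0003,0,0,0,-10.4,0.04],[-0.0003,0.0003,0,0,0,-10.4,0.04],[-0.0003,0.0003,0,0,0,-10.4,0.04],[-0.0004,0.0003,0,0,0,-10.4,0.04],[-0.0003,0,0,0,0,-8,0.04],[0,0,0,0,0,0,0.04],[0,0,0,0,0,0,0.04]]'; python3 -c "
from h import *;s=state();print(yaw(),s['wrist_torque'],s['joint_positions'][5])"
```

```text
t: 13.52
tcp_pos: [0.6341, -0.0376, 0.0416]
orientation: [0.999, 0.035, 0.001, 0.0]
wrist_force: [-2.6, -0.2, 8.6]
finger_gap: 0.0615
gripper_force: 60.2
-85.98178583266713 [-0.00165865  0.69117758  0.05820568] 1.3326808456405936
```

```bash
q(){ python3 -c "
from h import *;s=state();print(yaw(),s['wrist_torque'][2])"; }; python3 -m crank '[[0,0,0,0,0,-4,0.04],[0,0,0,0,0,0,0.04]]'|sed -n 4p;q; python3 -m crank '[[0,0,0,0,0,-3,0.04],[0,0,0,0,0,0,0.04]]'|sed -n 4p;q;python3 -m crank '[[0,0,0,0,0,-3,0.04],[0,0,0,0,0,0,0.04]]'|sed -n 4p;q
```

```text
wrist_force: [-1.4, -0.8, 9.1]
-90.00899127705671 -0.025825598808826292
wrist_force: [0.4, 1.2, 9.3]
-93.01329374702328 0.009308569508305834
wrist_force: [1.9, 2.7, 6.7]
-96.00043243718164 0.10047177551586636
```

```bash
q(){ python3 -c "
from h import *;s=state();print(yaw(),s['wrist_torque'][2])"; }; python3 -m crank '[[0,0,0,0,0,-3,0.04],[0,0,0,0,0,0,0.04]]'|sed -n 4p;q; python3 -m crank '[[0,0,0,0,0,-3,0.04],[0,0,0,0,0,0,0.04]]'|sed -n 4p;q
```

```text
wrist_force: [0.2, 1.5, 3.9]
-98.74761713296142 1.276880118555415
wrist_force: [1.3, 4.1, 8.4]
-101.61583390378712 1.9915748719514246
```

Hard stop felt at about −97°, as expected. Releasing, rising and checking.

```bash
python3 -m crank '[[0,0,0,0,0,2,0.085],[0,0,0,0,0,0,0.085],[0,0,0,0,0,0,0.085],[0,0,0.06,0,0,0,0.085],[0,0,0.06,0,0,0,0.085],[0,0,0.06,0,0,0,0.085],[-0.02,0.02,0.06,0,0,0,0.085],[0,0,0,0,0,0,0.085],[0,0,0,0,0,0,0.085]]'
python3 - <<'E'
from h import *
print(state()['tcp_pos'],state()['joint_positions'][[0,5]],yaw())
M,c=T('wrist');im,d=cams.grab_frame('wrist');save('w6',im);P=cloud(M,c,d)
pin(P,d,.6367,-.036,.097,'tall')
pin(P,d,.461,.223,.050,'med')
pin(P,d,.448,-.196,.038,'short')
im,d=cams.grab_frame('top');M,c=T('top');P=cloud(M,c,d)
pin(P,d,.6367,-.036,.097,'tall')
pin(P,d,.461,.223,.050,'med')
pin(P,d,.448,-.196,.038,'short')
for r in cams.mark_of('top','cover'): print(r['p'],w(M,r['point']))
E
```

```text
t: 15.9
tcp_pos: [0.6144, -0.0185, 0.2757]
orientation: [0.996, -0.087, -0.0, 0.0]
wrist_force: [-0.4, 0.1, -0.7]
finger_gap: 0.0847
gripper_force: 0.0
[ 0.61437688 -0.01849281  0.2756638 ] [-0.14304793  1.60229172] -99.99905816286838
tall c 0.6365 -0.0377 r 0.0313 zsh 0.0973 pin deg -59.5 conc 0.99 n 59 tips 31Traceback (most recent call last):
  File "<stdin>", line 5, in <module>
  File "h.py", line 27, in pin
    print(tag,'c',round(x,4),round(y,4),'r',round(r,4),'zsh',np.median(P[s][:,2]).round(4),'pin deg',np.degrees(np.angle(z)/2).round(1),'conc',abs(z).round(2),'n',m.sum(), 'tips',(np.cos(a)>0).sum())
                                                                                                                                               ^^^^^^^^^^^^
AttributeError: 'int' object has no attribute 'round'
```

View pics/w6.png

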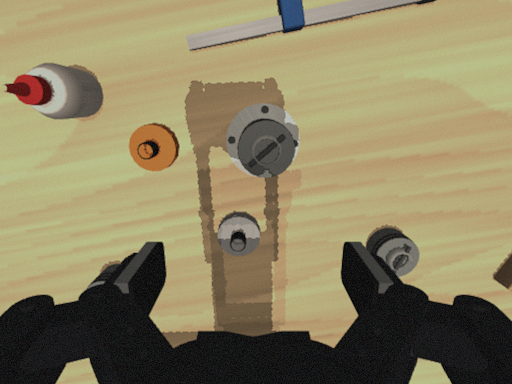

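Tall stage seated and locked: centred, shoulder at 97 mm, pin −59.5°, seen at (265,148). On to the medium one, with the tool turned to about +10°.

```bash
sed -i 's/abs(z).round(2)/round(float(abs(z)),2)/' h.py; python3 -m crank '[[-0.014,0.022,0,0,0,10,0.085],[-0.014,0.022,0,0,0,10,0.085],[-0.014,0.022,0,0,0,10,0.085],[-0.014,0.022,0,0,0,10,0.085],[-0.014,0.022,0,0,0,10,0.085],[-0.014,0.022,0,0,0,10,0.085],[-0.014,0.022,0,0,0,10,0.085],[-0.014,0.022,-0.01,0,0,10,0.085],[-0.014,0.022,-0.01,0,0,10,0.085],[-0.014,0.022,-0.01,0,0,10,0.085],[-0.014,0.022,0,0,0,10,0.085],[0,0,0,0,0,0,0.085]]'
python3 - <<'E'
from h import *
s=state();print(s['tcp_pos'],s['joint_positions'][[0,5]],yaw())
M,c=T('wrist');im,d=cams.grab_frame('wrist');P=cloud(M,c,d)
pin(P,d,.4595,.223,.050,'med')
im,d=cams.grab_frame('top');M,c=T('top');P=cloud(M,c,d)
pin(P,d,.6367,-.036,.097,'tall')
pin(P,d,.448,-.196,.038,'short')
for r in cams.mark_of('top','cover'): print(r['p'],w(M,r['point']))
E
```

```text
t: 17.45
tcp_pos: [0.4593, 0.2241, 0.2439]
orientation: [0.642, 0.766, -0.002, -0.001]
wrist_force: [-0.1, 0.2, 0.5]
finger_gap: 0.0848
gripper_force: 0.0
[0.45933344 0.22406299 0.24394691] [0.31756494 0.14209559] 10.052543403340515
med c 0.4591 0.2221 r 0.0313 zsh 0.0503 pin deg 76.6 conc 0.99 n 54 tips 30
tall c 0.6378 -0.0392 r 0.0311 zsh 0.0965 pin deg -59.5 conc 0.99 n 7 tips 3
short c 0.4469 -0.1977 r 0.0313 zsh 0.0379 pin deg -35.0 conc 0.96 n 7 tips 3
0.72 [ 0.65394899  0.11208123 -0.00087187]
0.68 [ 0.50663044  0.0220089  -0.00143696]
```

```bash
python3 -m crank '[[0,-0.001,-0.06,0,0,0,0.085],[0,0,-0.06,0,0,0,0.085],[0,0,-0.06,0,0,0,0.085],[0,0,-0.05,0,0,0,0.085],[0,0,-0.009,0,0,0,0.085],[0,0,0,0,0,0,0.085],[0,0,0,0,0,0,0.04],[0,0,0,0,0,0,0.04],[0,0,0,0,0,0,0.04],[0,0,0,0,0,0,0.04],[0,0,0,0,0,0,0.04]]' 60
```

```text
t: 18.98
tcp_pos: [0.4619, 0.2229, 0.0095]
orientation: [0.643, 0.766, 0.001, 0.001]
wrist_force: [-0.1, -0.8, 5.8]
finger_gap: 0.0603
gripper_force: 64.3
```

```bash
python3 -m crank '[[0,0,0.02,0,0,0,0.04],[0,0,0.06,0,0,0,0.04],[0,0,0.06,0,0,0,0.04],[0.025,-0.038,0.06,0,0,0,0.04],[0.03,-0.04,0,0,0,-9.3,0.04],[0.03,-0.045,0,0,0,-9.3,0.04],[0.03,-0.045,0,0,0,-9.2,0.04],[0.03,-0.045,0,0,0,-9.2,0.04],[0.033,-0.046,0,0,0,-9.2,0.04],[0,0,0,0,0,0,0.04],[0,0,0,0,0,0,0.04]]'
python3 - <<'E'
from h import *
s=state();print(s['tcp_pos'],s['joint_positions'][[0,5]],yaw())
M,c=T('wrist');im,d=cams.grab_frame('wrist');P=cloud(M,c,d)
for q in ['medium_stage_top','tall_stage_top','medium_stage']:
  for r in cams.mark_of('wrist',q): print(q,r['p'],w(M,r['point']),w(M,r['point'])-s['tcp_pos'])
pin(P,d,.6367,-.036,.097,'tall')
E
```

```text
t: 20.35
tcp_pos: [0.6339, -0.0297, 0.1975]
orientation: [0.892, 0.453, 0.0, -0.0]
wrist_force: [-0.6, 0.8, -2.3]
finger_gap: 0.0614
gripper_force: 66.1
[ 0.63394405 -0.02968343  0.1974814 ] [-0.15671977  0.47472691] -36.18788437594764
medium_stage_top 0.83 [ 0.63154987 -0.03310985  0.2427564 ] [-0.00239418 -0.00342641  0.04527499]
tall_stage_top 0.56 [ 0.63647321 -0.03685024  0.09459422] [ 0.00252916 -0.00716681 -0.10288718]
tall_stage_top 0.26 [5.46017758e-01 3.49029232e-02 7.63193648e-05] [-0.08792629  0.06458636 -0.19740508]
medium_stage 0.78 [ 0.63162312 -0.0298888   0.18580247] [-0.00232093 -0.00020537 -0.01167893]
tall c 0.6379 -0.0367 r 0.0311 zsh 0.0972 pin deg -62.8 conc 1.0 n 1 tips 0
```

```bash
python3 -m crank '[[0.0035,-0.005,-0.04,0,0,0,0.04],[0,0,-0.025,0,0,0,0.04],[0,0,0,0,0,0,0.04],[0,0,0,0,0,0,0.04]]'; python3 - <<'E'
from h import *
s=state();print(s['tcp_pos'],yaw())
im,d=cams.grab_frame('side');M,c=T('side')
u,v=map(int,px(M,c,(.637,-.036,.12)));save('s7',cv2.resize(im[v-40:v+40,u-40:u+40],(560,560),interpolation=cv2.INTER_CUBIC))
for q in ['medium_stage','tall_stage']:
  for r in cams.mark_of('side',q): print(q,r['p'],w(M,r['point']))
E
```

```text
t: 21.05
tcp_pos: [0.6387, -0.0344, 0.1333]
orientation: [0.892, 0.453, 0.001, 0.001]
wrist_force: [0.6, -0.5, -1.2]
finger_gap: 0.0607
gripper_force: 66.2
[ 0.63871964 -0.03443939  0.1332978 ] -36.13765051307297
medium_stage 0.82 [ 0.63922918 -0.03407699  0.12192089]
tall_stage 0.86 [ 0.63838157 -0.03485595  0.03520725]
tall_stage 0.32 [ 0.64100353 -0.03836594  0.09985719]
```

View pics/s7.png

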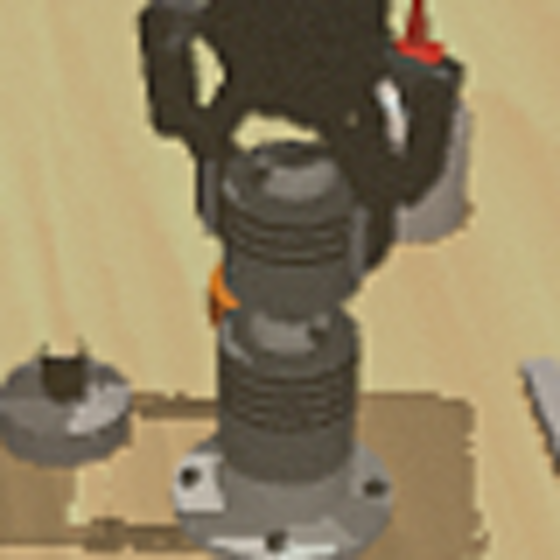

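The side view shows the medium stage (290,230) hanging squarely over the locked tall stage (288,390). Lowering.

```bash
python3 -m crank '[[0,-0.001,-0.01,0,0,0,0.04],[0,0,-0.007,0,0,0,0.04],[0,0,0,0,0,0,0.04]]'|sed -n '2p;4p'; python3 -m crank '[[0,0,-0.005,0,0,0,0.04],[0,0,0,0,0,0,0.04]]'|sed -n '2p;4p'; python3 -m crank '[[0,0,-0.003,0,0,0,0.04],[0,0,0,0,0,0,0.04]]'|sed -n '2p;4p'
```

```text
tcp_pos: [0.6372, -0.0359, 0.1138]
wrist_force: [-0.0, 0.2, -2.4]
tcp_pos: [0.6377, -0.0359, 0.1095]
wrist_force: [-0.0, 1.3, -1.8]
tcp_pos: [0.6379, -0.0359, 0.1067]
wrist_force: [-0.7, 1.1, -1.9]
```

```bash
python3 -m crank '[[0,0,-0.002,0,0,0,0.04],[0,0,0,0,0,0,0.04]]'|sed -n '2p;4p'; python3 -m crank '[[0,0,-0.002,0,0,0,0.04],[0,0,0,0,0,0,0.04]]'|sed -n '2p;4p'
```

```text
tcp_pos: [0.6382, -0.0359, 0.1065]
wrist_force: [-1.8, -0.3, 5.2]
tcp_pos: [0.6382, -0.0359, 0.1064]
wrist_force: [-5.4, 0.5, 13.2]
```

```bash
python3 -m crank '[[0,0,0.001,0,0,-10.4,0.04],[0,0,0,0,0,-10.4,0.04],[0,0,0,0,0,-10.4,0.04],[0,0,0,0,0,-10.4,0.04],[0,0,0,0,0,-10.4,0.04],[0,0,0,0,0,-10.4,0.04],[0,0,0,0,0,-10.4,0.04],[0,0,0,0,0,-10.4,0.04],[0,0,0,0,0,0,0.04],[0,0,0,0,0,0,0.04]]'; q(){ python3 -c "
from h import *;s=state();print(yaw(),s['wrist_torque'][2])"; }; q; for i in 1; do python3 -m crank '[[0,0,0,0,0,-4,0.04],[0,0,0,0,0,0,0.04]]'|sed -n 4p;q; done; python3 -m crank '[[0,0,0,0,0,-3,0.04],[0,0,0,0,0,0,0.04]]'|sed -n 4p;q
```

```text
t: 23.82
tcp_pos: [0.6391, -0.0368, 0.1065]
orientation: [0.967, -0.254, 0.002, 0.001]
wrist_force: [-0.8, -1.3, 8.5]
finger_gap: 0.061
gripper_force: 67.1
-119.38500855248009 -0.056841690438587264
wrist_force: [-0.9, -2.0, 7.5]
-123.39672353244579 -0.08120737685844888
wrist_force: [-2.9, -2.8, 8.2]
-126.36971562644102 -0.035727467088672415
```

```bash
q(){ python3 -c "
from h import *;s=state();print(yaw(),s['wrist_torque'][2])"; }; python3 -m crank '[[0,0,0,0,0,-2.5,0.04],[0,0,0,0,0,0,0.04]]'|sed -n 4p;q; python3 -m crank '[[0,0,0,0,0,-2.5,0.04],[0,0,0,0,0,0,0.04]]'|sed -n 4p;q
```

```text
wrist_force: [-2.9, -3.9, 8.2]
-128.81958279737688 0.16818040512393626
wrist_force: [-2.7, -3.1, 8.1]
-131.21478181636903 0.7080481792526703
```

```bash
python3 -m crank '[[0,0,0,0,0,-2,0.04],[0,0,0,0,0,0,0.04]]'|sed -n 4p; python3 -c "
from h import *;s=state();print(yaw(),s['wrist_torque'][2])"; python3 -m crank '[[0,0,0,0,0,2,0.085],[0,0,0,0,0,0,0.085],[0,0,0,0,0,0,0.085],[0,0,0.06,0,0,0,0.085],[0,0,0.06,0,0,0,0.085],[-0.02,0,0.06,0,0,0,0.085],[-0.02,-0.02,0.02,0,0,0,0.085],[0,0,0,0,0,0,0.085],[0,0,0,0,0,0,0.085]]'
python3 - <<'E'
from h import *
print(state()['tcp_pos'],state()['joint_positions'][[0,5]],yaw())
M,c=T('wrist');im,d=cams.grab_frame('wrist');save('w8',im);P=cloud(M,c,d)
pin(P,d,.6367,-.036,.147,'med')
pin(P,d,.448,-.196,.038,'short')
for r in cams.mark_of('wrist','cover'): print(r['p'],w(M,r['point']))
E
```

```text
wrist_force: [-3.4, -3.1, 9.7]
-133.09737207151753 1.231273345764654
t: 26.2
tcp_pos: [0.5982, -0.0555, 0.3021]
orientation: [0.935, -0.354, -0.001, -0.0]
wrist_force: [0.4, 0.4, 0.7]
finger_gap: 0.0854
gripper_force: 0.0
[ 0.59821374 -0.05549339  0.30212491] [-0.20873268  2.08470464] -131.40564601071034
med c 0.6374 -0.0394 r 0.0313 zsh 0.1472 pin deg -60.2 conc 0.99 n 72 tips 38
short c 0.4449 -0.1954 r 0.032 zsh 0.0384 pin deg -33.0 conc 0.99 n 38 tips 22
0.82 [ 0.54405034  0.03459967 -0.00069375]
0.69 [ 0.64961387  0.10866439 -0.00083177]
```

View pics/w8.png

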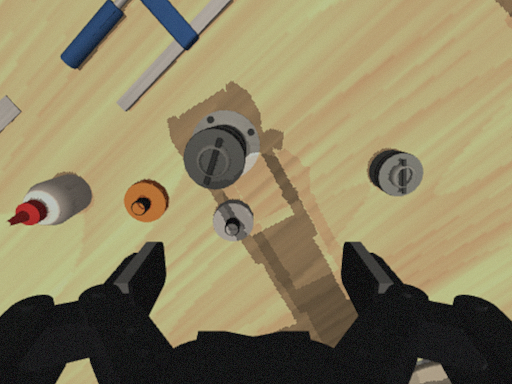

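Medium locked: pin −60°, shoulder at 147 mm, seen at (213,155). The cover was knocked a few cm to about (0.544,0.035), still upright at (233,220). On to the short stage at (400,172).

```bash
python3 -m crank '[[-0.038,-0.035,0,0,0,10.4,0.085],[-0.038,-0.035,-0.02,0,0,10.4,0.085],[-0.038,-0.035,-0.03,0,0,10.4,0.085],[-0.038,-0.036,-0.02,0,0,0,0.085],[0,0,0,0,0,0,0.085],[0,0,0,0,0,0,0.085]]'
python3 - <<'E'
from h import *
s=state();print(s['tcp_pos'],s['joint_positions'][[0,5]],yaw())
M,c=T('wrist');im,d=cams.grab_frame('wrist');P=cloud(M,c,d)
pin(P,d,.446,-.196,.038,'short')
E
```

```text
t: 27.05
tcp_pos: [0.4469, -0.1967, 0.2327]
orientation: [0.996, -0.089, -0.0, -0.001]
wrist_force: [0.0, 0.6, -0.1]
finger_gap: 0.0853
gripper_force: 0.0
[ 0.44691982 -0.19670155  0.23272114] [-0.55787921  1.19104777] -100.21883137745881
short c 0.4455 -0.1962 r 0.0313 zsh 0.0383 pin deg -33.7 conc 0.99 n 53 tips 29
```

```bash
python3 -m crank '[[-0.001,0,-0.06,0,0,0,0.085],[0,0,-0.06,0,0,0,0.085],[0,0,-0.06,0,0,0,0.085],[0,0,-0.04,0,0,0,0.085],[0,0,-0.008,0,0,0,0.085],[0,0,0,0,0,0,0.085],[0,0,0,0,0,0,0.04],[0,0,0,0,0,0,0.04],[0,0,0,0,0,0,0.04],[0,0,0,0,0,0,0.04],[0,0,0,0,0,0,0.04],[0,0,0,0,0,0,0.04]]' 60
python3 -m crank '[[0,0,0.02,0,0,0,0.04],[0,0,0.06,0,0,0,0.04],[0,0,0.06,0,0,0,0.04],[0,0,0.06,0,0,0,0.04],[0.025,0.02,0.04,0,0,10.7,0.04],[0.03,0.025,0,0,0,10.7,0.04],[0.035,0.03,0,0,0,10.7,0.04],[0.035,0.03,0,0,0,10.7,0.04],[0.035,0.03,0,0,0,10.7,0.04],[0.031,0.025,0,0,0,10.5,0.04],[0,0,0,0,0,0,0.04],[0,0,0,0,0,0,0.04]]'
```

```text
t: 28.6
tcp_pos: [0.447, -0.1975, 0.0075]
orientation: [0.996, -0.089, 0.002, 0.001]
wrist_force: [-0.1, 2.5, 4.5]
finger_gap: 0.0605
gripper_force: 64.1
t: 30.1
tcp_pos: [0.6356, -0.0372, 0.2458]
orientation: [0.892, 0.452, -0.0, 0.0]
wrist_force: [0.1, -1.0, -0.8]
finger_gap: 0.0604
gripper_force: 65.4
```

```bash
python3 - <<'E'
from h import *
s=state();print(s['tcp_pos'],s['joint_positions'][[0,5]],yaw())
M,c=T('wrist');im,d=cams.grab_frame('wrist');P=cloud(M,c,d)
for q in ['short_stage_top','medium_stage_top']:
  for r in cams.mark_of('wrist',q): print(q,r['p'],w(M,r['point']),w(M,r['point'])-s['tcp_pos'])
im,d=cams.grab_frame('side');M,c=T('side')
for q in ['short_stage','medium_stage','tall_stage']:
  for r in cams.mark_of('side',q): print(q,r['p'],w(M,r['point']))
E
```

```text
[ 0.63556785 -0.03717044  0.24583333] [-0.16720153  0.46537808] -36.23832725759359
short_stage_top 0.88 [ 0.63229121 -0.03835312  0.2737867 ] [-0.00327664 -0.00118268  0.02795338]
short_stage_top 0.49 [ 0.63478047 -0.0400332   0.23856695] [-0.00078738 -0.00286276 -0.00726638]
medium_stage_top 0.78 [ 0.6355741  -0.04199675  0.15373627] [ 6.24294743e-06 -4.82630448e-03 -9.20970585e-02]
short_stage 0.62 [ 0.63713185 -0.03941349  0.24184037]
short_stage 0.18 [0.73845052 0.19311915 0.00210861]
medium_stage 0.66 [ 0.64173434 -0.03766499  0.09367783]
tall_stage 0.89 [ 0.63746434 -0.03652672  0.03456132]
```

```bash
python3 -m crank '[[0.002,0.001,-0.04,0,0,0,0.04],[0,0,-0.027,0,0,0,0.04],[0,0,0,0,0,0,0.04],[0,0,0,0,0,0,0.04]]'; python3 - <<'E'
from h import *
s=state();print(s['tcp_pos'],yaw())
im,d=cams.grab_frame('side');M,c=T('side')
u,v=map(int,px(M,c,(.637,-.036,.15)));save('s9',cv2.resize(im[v-40:v+40,u-40:u+40],(560,560),interpolation=cv2.INTER_CUBIC))
E
```

```text
t: 30.95
tcp_pos: [0.639, -0.0362, 0.1795]
orientation: [0.892, 0.452, 0.001, 0.001]
wrist_force: [-0.4, -0.2, -1.6]
finger_gap: 0.0603
gripper_force: 65.4
[ 0.63900457 -0.03623228  0.1794618 ] -36.21003858213444
```

View pics/s9.png

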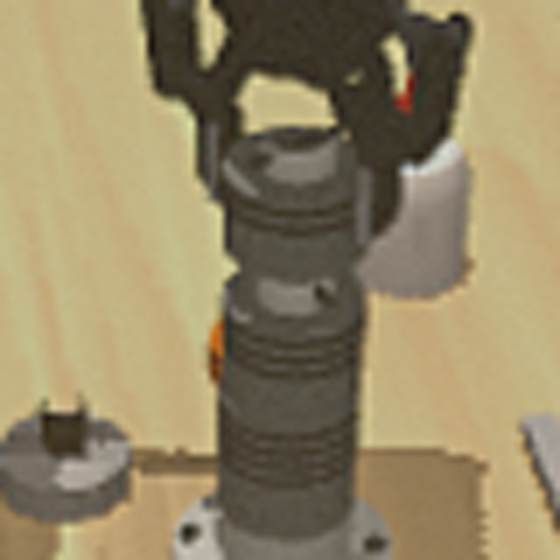

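The picture shows the short stage (290,205) in line over the tower (292,400). Lowering.

```bash
python3 -m crank '[[0,0,-0.01,0,0,0,0.04],[0,0,-0.005,0,0,0,0.04],[0,0,0,0,0,0,0.04]]'|sed -n '2p;4p'; python3 -m crank '[[0,0,-0.004,0,0,0,0.04],[0,0,0,0,0,0,0.04]]'|sed -n '2p;4p'; python3 -m crank '[[0,0,-0.003,0,0,0,0.04],[0,0,0,0,0,0,0.04]]'|sed -n '2p;4p';python3 -m crank '[[0,0,-0.002,0,0,0,0.04],[0,0,0,0,0,0,0.04]]'|sed -n '2p;4p'
```

```text
tcp_pos: [0.6381, -0.036, 0.1628]
wrist_force: [0.5, -1.4, -1.0]
tcp_pos: [0.6382, -0.036, 0.159]
wrist_force: [0.9, 0.3, -2.0]
tcp_pos: [0.6382, -0.0359, 0.156]
wrist_force: [0.1, -1.2, -1.5]
tcp_pos: [0.6383, -0.0359, 0.1546]
wrist_force: [-0.4, 0.4, 0.6]
```

```bash
python3 -m crank '[[0,0,-0.001,0,0,0,0.04],[0,0,0,0,0,0,0.04]]'|sed -n '2p;4p'; python3 -m crank '[[0,0,0,0,0,-10.4,0.04],[0,0,0,0,0,-10.4,0.04],[0,0,0,0,0,-10.4,0.04],[0,0,0,0,0,-10.4,0.04],[0,0,0,0,0,-10.4,0.04],[0,0,0,0,0,-10.4,0.04],[0,0,0,0,0,-10.4,0.04],[0,0,0,0,0,-10.4,0.04],[0,0,0,0,0,-4,0.04],[0,0,0,0,0,0,0.04],[0,0,0,0,0,0,0.04]]';  q(){ python3 -c "
from h import *;s=state();print(yaw(),s['wrist_torque'][2])"; }; q; python3 -m crank '[[0,0,0,0,0,-3,0.04],[0,0,0,0,0,0,0.04]]'|sed -n 4p;q
```

```text
tcp_pos: [0.6384, -0.0359, 0.1545]
wrist_force: [-1.2, -0.4, 5.8]
t: 33.75
tcp_pos: [0.6395, -0.0365, 0.1545]
orientation: [0.958, -0.287, 0.002, 0.0]
wrist_force: [1.2, -0.8, 4.6]
finger_gap: 0.0602
gripper_force: 66.0
-123.32039224737228 -0.04783373388961512
wrist_force: [0.1, -2.5, 6.0]
-126.3224155648312 -0.028849020326295022
```

```bash
 q(){ python3 -c "
from h import *;s=state();print(yaw(),s['wrist_torque'][2])"; }; python3 -m crank '[[0,0,0,0,0,-2.5,0.04],[0,0,0,0,0,0,0.04]]'|sed -n 4p;q; python3 -m crank '[[0,0,0,0,0,-2.5,0.04],[0,0,0,0,0,0,0.04]]'|sed -n 4p;q; python3 -m crank '[[0,0,0,0,0,-2,0.04],[0,0,0,0,0,0,0.04]]'|sed -n 4p;q
```

```text
wrist_force: [-0.9, -2.3, 6.9]
-128.81073085556227 -0.016890283249534333
wrist_force: [-0.9, -3.5, 6.2]
-131.26661559302073 0.2766258367961202
wrist_force: [-0.9, -3.6, 6.5]
-133.20907847042372 0.5048339383594685
```

```bash
python3 -m crank '[[0,0,0,0,0,-2.5,0.04],[0,0,0,0,0,0,0.04]]'|sed -n 4p; python3 -c "
from h import *;s=state();print(yaw(),s['wrist_torque'][2])"; python3 -m crank '[[0,0,0,0,0,2,0.085],[0,0,0,0,0,0,0.085],[0,0,0,0,0,0,0.085],[0,0,0.06,0,0,0,0.085],[0,0,0.06,0,0,0,0.085],[-0.03,0.02,0.05,0,0,10,0.085],[-0.03,0.02,0,0,0,10,0.085],[0,0,0,0,0,10,0.06],[0,0,0,0,0,0,0.06],[0,0,0,0,0,0,0.06]]'
python3 - <<'E'
from h import *
print(state()['tcp_pos'],state()['joint_positions'][[0,5]],yaw())
M,c=T('wrist');im,d=cams.grab_frame('wrist');save('w10',im);P=cloud(M,c,d)
pin(P,d,.6367,-.036,.185,'short')
for r in cams.mark_of('wrist','cover'): print(r['p'],w(M,r['point']))
m=(np.hypot(P[...,0]-.545,P[...,1]-.035)<.05)&(P[...,2]>.015)&(P[...,2]<.024)&(d>0)
print(m.sum(),cv2.minEnclosingCircle(P[m][:,:2].astype(np.float32)))
E
```

```text
wrist_force: [-1.0, -2.2, 7.0]
-135.63698160165157 0.8607147866367674
t: 36.25
tcp_pos: [0.5784, 0.004, 0.3228]
orientation: [0.993, -0.122, -0.0, 0.0]
wrist_force: [-0.2, -0.2, 0.9]
finger_gap: 0.06
gripper_force: 0.0
[0.57844535 0.00397712 0.32284387] [-0.11337699  1.70243999] -104.03864874599793
short c 0.6365 -0.0378 r 0.0313 zsh 0.1853 pin deg -61.7 conc 0.99 n 87 tips 45
0.82 [6.52257693e-01 1.06483819e-01 5.83370245e-04]
0.62 [ 5.42241035e-01  3.62623777e-02 -1.16757635e-05]
1172 ((0.5429182648658752, 0.03193023428320885), 0.03147510066628456)
```

View pics/w10.png

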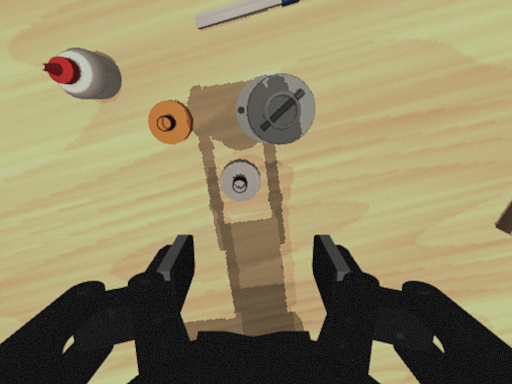

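Short stage locked: pin −61.7°, shoulder at 185 mm, seen at (278,108). The steel cover is at (240,180), upright, world (0.543,0.033). I turn the tool half round so the camera side faces away from the tower, then fetch it.

```bash
python3 -m crank '[[-0.0355,0.0285,0,0,0,10.6,0.06],[0,0,0,0,0,10.6,0.06],[0,0,0,0,0,10.6,0.06],[0,0,0,0,0,10.6,0.06],[0,0,0,0,0,10.6,0.06],[0,0,0,0,0,10.6,0.06],[0,0,0,0,0,10.6,0.06],[0,0,0,0,0,10.6,0.06],[0,0,0,0,0,10.6,0.06],[0,0,0,0,0,10.6,0.06],[0,0,0,0,0,10.6,0.06],[0,0,0,0,0,10.6,0.06]]' >/dev/null
python3 -m crank '[[0,0,0,0,0,10.6,0.06],[0,0,0,0,0,10.6,0.06],[0,0,0,0,0,10.6,0.06],[0,0,-0.04,0,0,10.6,0.06],[0,0,-0.04,0,0,0,0.06],[0,0,0,0,0,0,0.06],[0,0,0,0,0,0,0.06]]'
python3 - <<'E'
from h import *
print(state()['tcp_pos'],yaw())
M,c=T('wrist');im,d=cams.grab_frame('wrist');P=cloud(M,c,d)
m=(np.hypot(P[...,0]-.545,P[...,1]-.035)<.05)&(P[...,2]>.015)&(P[...,2]<.024)&(d>0)
print(m.sum(),cv2.minEnclosingCircle(P[m][:,:2].astype(np.float32)))
m=(np.hypot(P[...,0]-.545,P[...,1]-.035)<.03)&(P[...,2]>.04)&(P[...,2]<.055)&(d>0)
print(m.sum(),cv2.minEnclosingCircle(P[m][:,:2].astype(np.float32)),np.median(P[m][:,2]))
E
```

```text
t: 38.72
tcp_pos: [0.5439, 0.0324, 0.2445]
orientation: [0.211, 0.978, 0.0, 0.001]
wrist_force: [-0.2, -0.1, 0.6]
finger_gap: 0.06
gripper_force: 0.0
[0.54386615 0.03238619 0.24449006] 65.66781082301402
1796 ((0.5441496968269348, 0.03241853788495064), 0.031400471925735474)
88 ((0.5442540645599365, 0.032809920608997345), 0.010952223092317581) 0.04512945105411048
```

```bash
python3 -m crank '[[0,0,-0.06,0,0,0,0.06],[0,0,-0.06,0,0,0,0.06],[0,0,-0.06,0,0,0,0.06],[0,0,-0.034,0,0,0,0.06],[0,0,-0.006,0,0,0,0.06],[0,0,0,0,0,0,0.06],[0,0,0,0,0,0,0],[0,0,0,0,0,0,0],[0,0,0,0,0,0,0],[0,0,0,0,0,0,0],[0,0,0,0,0,0,0]]' 50
python3 -m crank '[[0,0,0.02,0,0,0,0],[0,0,0.06,0,0,0,0],[0,0,0.06,0,0,0,0],[0,0,0.06,0,0,0,0],[0,0,0.04,0,0,0,0],[0.03,-0.022,0,0,0,0,0],[0.033,-0.025,0,0,0,0,0],[0.03,-0.022,0,0,0,0,0],[0,0,0,0,0,0,0],[0,0,0,0,0,0,0]]'
python3 - <<'E'
from h import *
s=state();print(s['tcp_pos'],s['wrist_force'])
M,c=T('wrist');im,d=cams.grab_frame('wrist');P=cloud(M,c,d)
for r in cams.mark_of('wrist','cover'): print(r['p'],w(M,r['point']))
im,d=cams.grab_frame('side');M,c=T('side')
for q in ['cover','short_stage','tall_stage']:
  for r in cams.mark_of('side',q): print(q,r['p'],w(M,r['point']))
u,v=map(int,px(M,c,(.637,-.036,.19)));save('s11',cv2.resize(im[v-40:v+40,u-40:u+40],(560,560),interpolation=cv2.INTER_CUBIC))
E
```

```text
t: 40.15
tcp_pos: [0.5439, 0.0326, 0.025]
orientation: [0.21, 0.978, 0.0, 0.002]
wrist_force: [-0.3, 0.0, 5.7]
finger_gap: 0.0197
gripper_force: 48.7
t: 41.4
tcp_pos: [0.6349, -0.0361, 0.2631]
orientation: [0.21, 0.978, 0.0, -0.001]
wrist_force: [0.3, -0.0, -0.8]
finger_gap: 0.0198
gripper_force: 49.2
[ 0.63494618 -0.03609136  0.26307814] [ 0.33011876 -0.04383483 -0.83635816]
0.75 [ 0.63337222 -0.03594762  0.23922697]
0.62 [ 0.65345697  0.10981569 -0.0011534 ]
cover 0.8 [ 0.6343289  -0.03526239  0.24299443]
short_stage 0.86 [ 0.63915814 -0.03831105  0.14718564]
tall_stage 0.71 [ 0.63857197 -0.03344259  0.03688539]
```

View pics/s11.png

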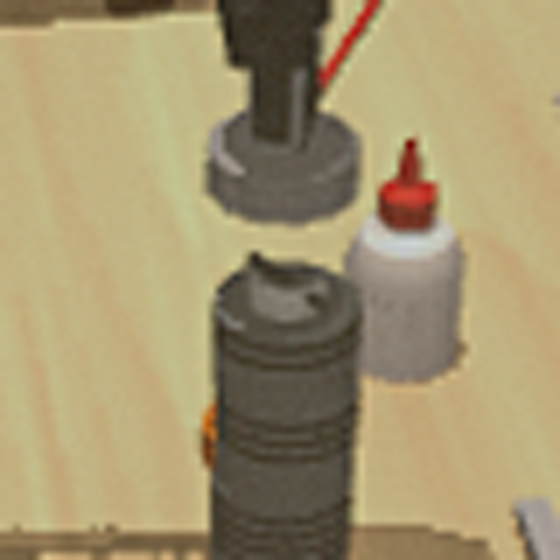

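The cover (285,165) hangs level, slightly left of the tower top (288,300). Correcting by 2 mm and lowering.

```bash
python3 -m crank '[[0.002,-0.001,-0.03,0,0,0,0],[0,0,-0.004,0,0,0,0],[0,0,0,0,0,0,0],[0,0,0,0,0,0,0]]'|sed -n '2p;4p'; python3 -m crank '[[0,0,-0.006,0,0,0,0],[0,0,-0.004,0,0,0,0],[0,0,0,0,0,0,0]]'|sed -n '2p;4p'; python3 -m crank '[[0,0,-0.005,0,0,0,0],[0,0,0,0,0,0,0]]'|sed -n '2p;4p'
```

```text
tcp_pos: [0.6383, -0.0375, 0.2304]
wrist_force: [-1.3, -0.5, -1.4]
tcp_pos: [0.6374, -0.0374, 0.2187]
wrist_force: [-0.1, 0.8, -1.6]
tcp_pos: [0.6375, -0.0374, 0.2137]
wrist_force: [-0.4, -1.0, -0.6]
```

```bash
python3 -m crank '[[0,0,-0.002,0,0,0,0],[0,0,0,0,0,0,0]]'|sed -n '2p;4p'; python3 -m crank '[[0,0,-0.0015,0,0,0,0],[0,0,0,0,0,0,0]]'|sed -n '2p;4p'
```

```text
tcp_pos: [0.6377, -0.0374, 0.2121]
wrist_force: [0.3, 0.6, -0.6]
tcp_pos: [0.6377, -0.0374, 0.2106]
wrist_force: [-0.6, -0.0, -1.6]
```

```bash
python3 -m crank '[[0,0,-0.001,0,0,0,0],[0,0,0,0,0,0,0]]'|sed -n '2p;4p'; python3 -m crank '[[0,0,-0.001,0,0,0,0],[0,0,0,0,0,0,0]]'|sed -n '2p;4p'
```

```text
tcp_pos: [0.6378, -0.0374, 0.2101]
wrist_force: [0.0, 0.5, 1.1]
tcp_pos: [0.638, -0.0375, 0.21]
wrist_force: [-1.2, 0.1, 5.2]
```

Contact, with the rim at 185 mm. Releasing and rising.

```bash
python3 -m crank '[[0,0,0,0,0,0,0.06],[0,0,0,0,0,0,0.06],[0,0,0,0,0,0,0.06],[0,0,0.03,0,0,0,0.06],[0,0,0.06,0,0,0,0.06],[-0.03,0,0.05,0,0,0,0.06],[-0.03,0,0.03,0,0,0,0.06],[0,0,0,0,0,0,0.06],[0,0,0,0,0,0,0.06]]'
python3 - <<'E'
from h import *
M,c=T('wrist');im,d=cams.grab_frame('wrist');P=cloud(M,c,d)
m=(np.hypot(P[...,0]-.637,P[...,1]+.037)<.05)&(abs(P[...,2]-.205)<.006)&(d>0)
print(m.sum(),cv2.minEnclosingCircle(P[m][:,:2].astype(np.float32)),np.median(P[m][:,2]))
im,d=cams.grab_frame('side');M,c=T('side')
u,v=map(int,px(M,c,(.637,-.036,.13)));save('s12',cv2.resize(im[v-50:v+50,u-50:u+50],(560,560),interpolation=cv2.INTER_CUBIC))
E
```

```text
t: 44.95
tcp_pos: [0.5779, -0.0374, 0.3778]
orientation: [0.21, 0.978, 0.0, -0.0]
wrist_force: [0.6, -0.7, -0.4]
finger_gap: 0.0599
gripper_force: 0.0
2042 ((0.6378114223480225, -0.0381254106760025), 0.03132921829819679) 0.20523550256749215
```

View pics/s12.png

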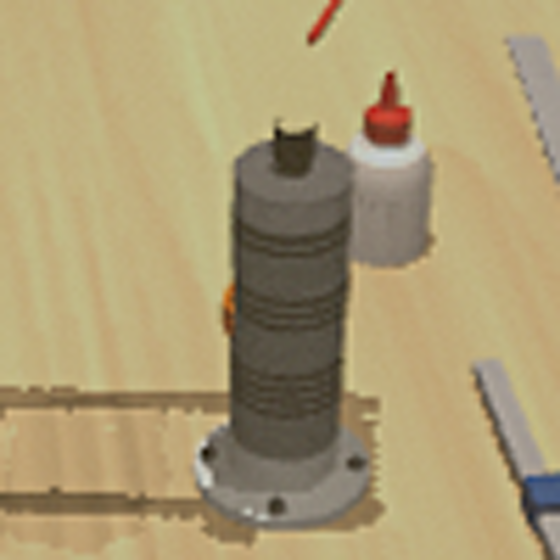

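The tower is complete: tall, medium, short, and the cover flush on top at (293,175), measured at 205 mm. The arm is clear, so I hand in.

```bash
python3 -c "
from bench import order;print(order.close_job())"
```

```text
the job is handed in; nothing more can be done
None
```

Job handed in, no verdict shown: the tall, medium and short stages (no flat stage seen) are stacked and locked on the mount, the cover sits square on top, and the arm is clear.

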